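# Shut the sample box and push its drawer home

## Robot

A 6-joint arm with a two-finger parallel gripper is mounted at the origin on a cart in front of the work surface, level with it; the furniture and walls round the work are solid. World frame = base frame: x ahead of the robot, y to its left, z up, the work surface at z = 0. Lengths are in mm, angles in rad, forces in N, time in s.
With the tool pointing down it reaches from about 275 to 1000 mm from the base axis. Payload 8.4 kg.
Tool frame: the origin (TCP) lies at the very end of the fingers, on their centre line; the grasp point (between the pads) lies 19 mm behind it; z points along the fingers, y is the line along which they close (so a half turn about z gives the same grasp; the last joint's range is limited). The gripper opens to 85 mm and grips with 20 to 120 N. Pads are 22 mm wide; open, the fingers measure 114 mm over their backs; the gripper's body (76 mm by 85 mm) begins 54 mm behind the grasp point. The pads swing forward as they close: fully open they stand 13 mm farther back than shut.
Start: joints at [-0.002, 0.353, 1.633, -0, 1.155, -0.002], TCP at [625.002, -0, 231.281] pointing down, gripper open.
Joint ranges: [-2.63, 2.63], [-0.92, 2.1], [0.06, 2.66], [-1.3, 4.44], [0, 2.69], [-3.02, 3.02]. Speed limits (rad/s): [2.22, 2.22, 2.79, 3.14, 3.14, 3.14].

## Interface

Orientations are given as [roll, pitch, yaw] about the fixed x, y, z axes, in that order (R = Rz(yaw) Ry(pitch) Rx(roll)).
In Python, from rig import r, vision gives the robot as it stands. The module is installed in compiled form; this text tells all that it offers.
- The arm moves only by the tool play_rows, never from a script. Its argument "steps" is a list of rows, each an object with "delta_pos": the shift along the tool's x, y, z in cm, a list of three; "yaw": the turn about the tool's z in rad; "jaw": the opening in per cent of the stroke, from 0 (shut) to 100 (fully open). A call has exactly 8 rows; each row is the pose to reach, as a shift and turn from the pose commanded when the call began, along the tool's axes at that moment; what a row does not reach only later rows make up. A row lasts 1/10 s, in which the tool goes at most 50 mm and 8.59 degrees, less where a joint would pass 70% of its speed; a pose out of reach is approached as far as the arm can. A call with a gripper value outside its range is refused whole. The fingers move at their own pace and stop on an object; "grip_force" is the grip in N (left out, the last holds). Time passes only in rows, so rows that repeat a pose let the fingers close, or fill a call up. It gives the time, the measured TCP pose, the force, the opening and the grip force at its end, in the units of the state.
- r.sense(): the state, without advancing time (a new reading comes with each control period).
- vision.grab_frame(name): name is "scene" or "side" or "wrist"; returns (picture, depth): 480x640x3 uint8, red, green, blue; 480x640 float32, mm along the optical axis (not along the pixel's ray), 0 where there is no reading.
- vision.calibration(name): a dict with "mtx" (3x3 intrinsics, pixels), "extrinsics" (4x4, takes a point from camera to world coordinates). Camera axes: x right, y down, z forward; pixel columns grow to the right and rows downward; lengths in mm; the calibration is good to about 2 mm. A picture is of the moment at which its call begins: read the wrist's pose just before it. calibration takes no time and is no camera call; for the wrist camera it gives the pose at the moment of the call.
- r.sign_off(): hands the job in; it is judged then, once.
Trained networks look in the newest picture that a camera, given by its name, has taken for a name from the list of things; names that differ only in an ending like _2 or _b are one class to them, and where a whole thing is asked for, a point or a joint stands for the part that bears it (a point fixed in the world has none). Each returns a list of dicts, best first, with "conf" (0 to 1); they miss things now and then, are a little off and sometimes report something else, mostly with a low value. They report only what shows in the picture. A call takes as long as a camera call. They do not tell look-alikes from the thing itself.
- vision.cut_out(camera, thing): "region" (480x640 bool, what is visible of it) and "uv" ([column, row] in pixels, amid what is visible of it).
- vision.landmark_of(camera, thing): "uv" ([column, row] in pixels: a listed point, or the origin of a listed thing).
The state is a dict: "clock": time; "qpos": joint angles; "qvel": joint speeds; "joint_efforts": joint torques, N m; "eef_pos": TCP position; "tcp_rot": TCP orientation; "contact_force": force on the tool from outside, world axes, zero at the start; "wrist_torque": the same for the moment, N m; "opening": opening from 0.0 (shut) to 1.0 (fully open); "grasp_force": force on a finger pad.
Only numpy, scipy, OpenCV 4.12 (cv2) and the standard library are available. Lean on these libraries where they do the work, as an engineer would, in place of code of your own. Each camera call takes 0.05 s, during which the arm holds its last target. There are 200 camera calls.

## Task

The drawer of the low sample cabinet stands open, and in it lies a white sample box whose lid is tipped back. Put the samples away by pushing only: with the drawer left out, first tip the lid over with the fingertips until the box is shut, then push the drawer fully home, box and test disc inside. Do not lift the box out of the drawer, and leave the vials, the steel disc and the other white box beside the drawer where they stand.

Things in the scene. Friction and masses are not known exactly. Their poses are not given: they have to be found in the camera images.
- cabinet: Low grey desktop cabinet with one white-fronted drawer, fixed to the table: 175 mm deep (its x), 217 wide (y), 78 high; roof 8 mm thick. Origin: on the table under the middle of its front edge (the drawer opening). Its x points from front to back, so the drawer comes out along -x; z up. A flat box, 18 mm high, is fixed on the rear part of the roof.
- drawer (a joint): How far the drawer is open, m: 0 = fully home (front panel against the cabinet), 0.205 = out to its stop. It slides with about 1.5 N of friction and stays where left. Front panel 10 mm thick, 215 wide, from 9 to 75 mm above the table; the tray's side walls reach 35 mm above the table.
- drawer_front (a point): Middle of the outer edge of the drawer's pull strip, 64 mm above the table: an aluminium bar, 80 mm wide (cabinet's y), 8 mm high, standing out 12 mm from the front panel. It moves with the drawer; with the drawer home this point is 21 mm in front of the cabinet's origin. Push on the strip or on the panel.
- sample_box: White plastic sample box, 132 x 165 x 46 mm when shut, loose in the drawer's front compartment (152 x 189 mm), about 0.24 kg with its lid. Origin: centre of its underside, 12 mm above the table; axes about parallel to the cabinet's. Its base is 24 mm high. Its lid is hinged along its far edge, the one next to the cabinet.
- sample_box_lid (a joint): Lid angle, rad: 0 = shut, 1.92 = tipped right back against its stop, 20 degrees past upright towards the cabinet; it starts between 1.6 and 1.8 and stays there. It balances at about 1.3, and its stiff hinge holds it anywhere between about 1.0 and 1.8; pushed below about 0.9 it sinks shut by itself in one to three seconds. Pushing it takes under 2 N.
- lid_hinge (a point): Middle of the lid's hinge line: 64 mm behind the box's origin (its +x) and 24 mm above its underside. The hinge line runs along the box's y.
- lid_rim (a point): Middle of the lid's free edge on its outer face, 127 mm along the lid from the hinge. The lid is 165 mm wide and 22 deep; shut, its outer face is the top of the box; tipped back, this face looks to the cabinet and the free edge is about 160 mm above the table, above or just before the front edge of the cabinet's roof (this point shows how far).
- disc: Pink rubber test disc, 88 mm across, 9 mm thick, lying loose in the box's base. Origin: centre of its underside.
- vial_brown: Small brown vial, 30 mm across, 52 high, standing on the table to the right of the open drawer. Origin: centre of its foot.
- vial_clear: Small vial, 30 mm across, 50 high, standing on the table to the right of the open drawer. Origin: centre of its foot.
- steel_disc: Thick steel disc, 60 mm across, 14 high, on the table to the left of the open drawer. Origin: centre of its underside.
- closed_box: Second white sample box of the same kind, 132 x 165 x 46 mm, shut, lying on the table farther left. Origin: centre of its underside.
Things that resemble listed ones, but are neither listed nor needed, are in the scene too. What is shaped like the disc but orange is not meant.

How it is judged:
By the outcome, as a careful person would: the job done as asked, in the order asked, and still so for the second after the job is handed in, with the robot touching nothing.
It also fails if it takes over 48 s, if anything falls off the work surface, if the arm or the gripper's body presses on something with over 40 N, if the wrist force passes 120 N, or if a joint passes its speed limit or range.

## Working session

There is one attempt and no reset: what is moved stays moved. The work goes in short steps, Python scripts to look and compute and a tool call to move; the robot and the scene stay as the last step left them, time stands still between calls to the robot, and variables do not carry over. Pictures are saved under pics/ and viewed, at most 10 in all, crops included, and the job is handed in when it is done.

Besides the shell and the picture viewer there is one more tool, called after "Emit:" by a JSON object that holds its "fn" and its "kwargs", one argument or row to a line. play_rows: Moves the arm, as the interface text tells. Its arguments: {"type":"object","properties":{"steps":{"type":"array"},"grip_force":{"type":"number"}},"required":["steps"]}

```bash
mkdir -p pics; cat > h.py <<'E'
import numpy as np, cv2
from rig import r, vision
def save(n,f):
    p,d=vision.grab_frame(n); cv2.imwrite('pics/'+f,cv2.cvtColor(p,cv2.COLOR_RGB2BGR)); return p,d
def ray(n,uv):
    c=vision.calibration(n);K=np.array(c['mtx']);E=np.array(c['extrinsics'])
    v=E[:3,:3]@np.linalg.solve(K,[uv[0],uv[1],1.]); return E[:3,3],v
def pt(n,uv,d):
    o,v=ray(n,uv); u,w=int(round(uv[0])),int(round(uv[1]))
    q=d[max(0,w-2):w+3,max(0,u-2):u+3]; q=q[q>0]
    return o+v*np.median(q) if q.size else None
def tri(a,b):
    A=0;B=0
    for o,v in (a,b):
        v=v/np.linalg.norm(v);P=np.eye(3)-np.outer(v,v);A=A+P;B=B+P@o
    x=np.linalg.solve(A,B)
    return x,[np.linalg.norm(np.cross(x-o,v/np.linalg.norm(v))) for o,v in (a,b)]
E
cat > a.py <<'E'
from h import *
np.set_printoptions(precision=1,suppress=True)
D={}
for n in('scene','side'):
    p,D[n]=save(n,n+'1.png')
L={}
for t in ['cabinet','drawer_front','sample_box','lid_hinge','lid_rim','disc','vial_brown','vial_clear','steel_disc','closed_box']:
    for n in('scene','side'):
        l=vision.landmark_of(n,t)[:2]; L[t,n]=l
        for x in l: print(t,n,np.round(x['uv']),round(x['conf'],2),pt(n,x['uv'],D[n]))
    if L[t,'scene'] and L[t,'side']: print('   tri',*tri(*[ray(n,L[t,n][0]['uv']) for n in('scene','side')]))
print(r.sense()['clock'])
E
python3 a.py
```

```text
cabinet scene [323. 270.] 0.97 [571.2 361.7  67.2]
drawer_front scene [406. 292.] 0.69 [429.6 232.   21.1]
drawer_front side [356. 308.] 0.89 [407.5 267.9  66.1]
   tri [403.5 268.9  71.9] [np.float64(0.38321094288605956), np.float64(0.3832109428860564)]
sample_box scene [367. 289.] 0.71 [485.8 303.6  34.6]
sample_box side [336. 290.] 0.98 [477.4 295.2  34.7]
   tri [495.9 291.8  14.5] [np.float64(1.49225929988496), np.float64(1.4922592998849078)]
lid_hinge side [325. 258.] 0.81 [558.4 309.1  37.6]
lid_rim scene [329. 225.] 0.8 [669.7 262.4  78. ]
lid_rim side [322. 198.] 0.98 [706.7 304.   77. ]
   tri [608.7 315.2 153.1] [np.float64(2.3241867169364085), np.float64(2.324186716936418)]
disc scene [361. 290.] 0.94 [491.7 315.2  32.5]
disc scene [349. 183.] 0.63 [832.9  46.1   8.1]
disc side [336. 285.] 0.78 [488.9 294.   34.1]
disc side [422. 186.] 0.45 [599.1 125.6 185.5]
   tri [516.3 290.3  -3.2] [np.float64(3.3154374823091475), np.float64(3.3154374823092003)]
vial_brown scene [402. 256.] 0.67 [525.4 142.3   7. ]
vial_brown side [409. 275.] 0.79 [520.1 141.   20.5]
   tri [530.4 137.1   4.2] [np.float64(3.200305506665466), np.float64(3.2003055066654107)]
vial_clear scene [424. 261.] 0.77 [476.5 117.2  10.8]
vial_clear scene [362. 289.] 0.59 [492.6 312.6  32.9]
vial_clear side [428. 294.] 0.81 [471.4 113.3  19.8]
vial_clear side [334. 283.] 0.55 [495.1 296.3  34.1]
   tri [483.9 107.2   1.2] [np.float64(2.0146905217982853), np.float64(2.0146905217982196)]
steel_disc scene [303. 325.] 0.79 [510.8 469.8  15. ]
steel_disc side [253. 286.] 0.76 [510.9 457.6  15.3]
   tri [524.6 460.2  -4.1] [np.float64(2.2473025662946062), np.float64(2.247302566294853)]
closed_box scene [254. 383.] 0.75 [442.3 638.9  46.5]
closed_box side [163. 309.] 0.97 [437.3 615.2  45.9]
   tri [465.2 628.6   7.4] [np.float64(1.7731099774537027), np.float64(1.773109977453729)]
1.1
```

View pics/scene1.png

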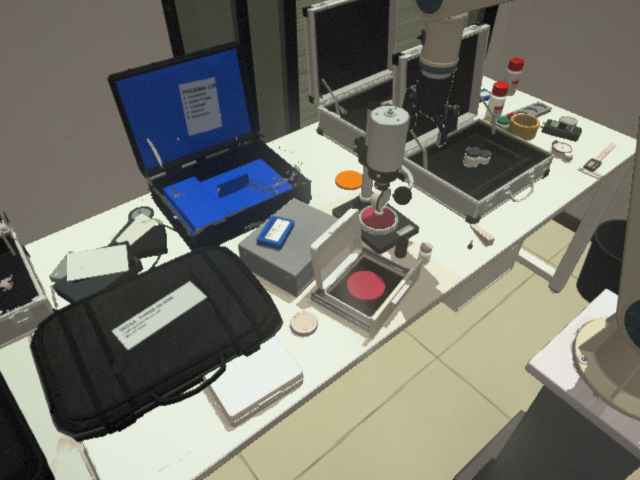

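View pics/side1.png

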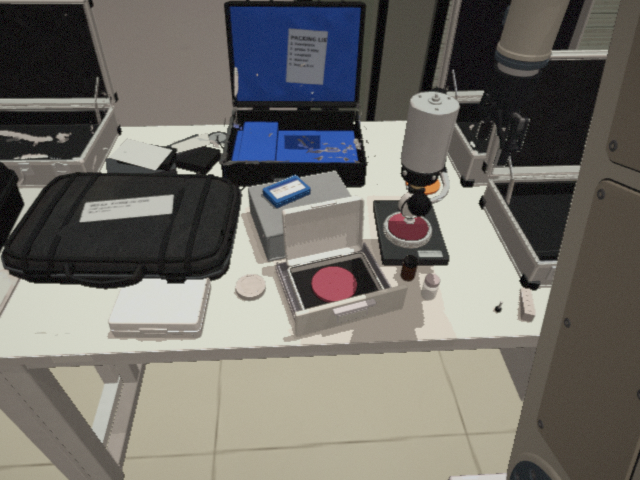

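The scene image shows the open drawer with the open box at (365,290), its lid at (335,245) and the cabinet at (290,240). The microscope is at (385,170), the vials at (402,245) and (425,250), the steel disc at (303,323) and the shut box at (255,380). The pink disc in the tray at (367,286) is the one meant. The orange disc at (349,180) and the red dish under the microscope are look-alikes. Next I'll refine the cabinet and lid geometry from depth.

```bash
cat > b.py <<'E'
from h import *
np.set_printoptions(precision=1,suppress=True)
def cloud(n,d,m):
    v,u=np.nonzero(m&(d>0)); c=vision.calibration(n);K=np.array(c['mtx']);E=np.array(c['extrinsics'])
    q=np.linalg.solve(K,np.stack([u,v,np.ones_like(u)]).astype(float))*d[v,u]
    return (E[:3,:3]@q).T+E[:3,3]
s=r.sense();print(s['tcp_rot'],s['contact_force'])
for n in('scene','side'):
    p,d=vision.grab_frame(n)
    for t in('cabinet','sample_box_lid','drawer'):
        o=vision.cut_out(n,t)
        if not o: print(n,t,'none');continue
        for x in o[:2]:
            P=cloud(n,d,x['region']); print(n,t,round(x['conf'],2),len(P),np.percentile(P,[2,50,98],axis=0).ravel())
            if t=='cabinet':
                Q=P[abs(P[:,2]-78)<3]; print('  roof',len(Q),cv2.minAreaRect(Q[:,:2].astype(np.float32)),'\n',cv2.boxPoints(cv2.minAreaRect(Q[:,:2].astype(np.float32))))
            if t=='sample_box_lid':
                Q=P[(P[:,2]>60)]; c=np.median(Q,0); 
                for _ in range(5):
                    w=np.linalg.svd(Q-Q.mean(0),full_matrices=False)[2][2]; e=abs((Q-Q.mean(0))@w); Q=Q[e<max(3,np.percentile(e,90))]
                print('  lid normal',w*100,'c',Q.mean(0),'yaw',np.arctan2(w[1],w[0]),'ztop',np.percentile(Q[:,2],99), 'top pts',Q[Q[:,2]>np.percentile(Q[:,2],95)].mean(0))
    A=cloud(n,d,np.ones(d.shape,bool))
    Q=A[(A[:,0]>380)&(A[:,0]<760)&(A[:,1]>150)&(A[:,1]<480)&(A[:,2]>100)]
    print('high',len(Q)); 
    h,xe,ye=np.histogram2d(Q[:,0],Q[:,1],bins=[np.arange(560,761,20),np.arange(150,481,30)]); print(h.astype(int))
E
python3 b.py
```

```text
[3.1 0.  1.6] [-0.2 -0.6 -0.9]
scene cabinet 0.85 6843 [398.  193.5   7.7 665.  377.6  77.  783.4 465.2  97.8]
  roof 2990 ((601.520263671875, 321.6281433105469), (381.04541015625, 219.418212890625), 14.296677589416504) 
 [[389.8 380.9]
 [444.  168.3]
 [813.2 262.4]
 [759.1 475. ]]
scene cabinet 0.63 2561 [550.5 233.8  35.9 585.4 313.3  92.5 610.9 393.7 163.5]
  roof 119 ((611.3531494140625, 311.50982666015625), (83.18045043945312, 185.95468139648438), 14.479329109191895) 
 [[547.8 391.1]
 [594.3 211.1]
 [674.9 231.9]
 [628.4 411.9]]
scene sample_box_lid 0.85 2536 [550.8 233.8  35.9 585.  312.9  93.  609.8 393.7 163.5]
  lid normal [-96.1 -24.5  12.9] c [590.3 310.7 103.2] yaw -2.8918698760701718 ztop 160.024454811499 top pts [592.3 327.7 158.9]
scene drawer 0.89 1959 [394.3 174.2   2.4 435.3 320.4  34.8 572.5 407.8  77. ]
high 2532
[[ 36   0   0   0   0   9  51 109 106   0   0]
 [  0   0  41  20 110 177 152  31   1   0   0]
 [391   0  70 153  64   2   0   0   0   0   0]
 [516   0   0   0   0   0   0   0   0   0   0]
 [287   0   0   0   0   0   0   0   0   0   0]
 [ 39   0   0   0   
[... 544 characters left out ...]
389.1 163. ]
  lid normal [ 95.9  24.  -15.2] c [587.1 314.7 103.7] yaw 0.2453559806448658 ztop 146.1559069073318 top pts [594.  312.5 146.3]
side drawer 0.76 3771 [391.4 175.2   9.9 425.8 286.2  37.5 579.2 402.5  76.3]
high 3330
[[ 15   0   0   0   0  33 126 367  31   0   0]
 [  0   0  61  51 279 344 261  21   0   0   0]
 [605   0  49 305  86   0   0   0   0   0   0]
 [431   0   0   0   0   0   0   0   0   0   0]
 [ 64   0   0   0   0   0   0   0   0   0   0]
 [  3   0   0   0   0   0   0   0   0   0   0]
 [  0   0   0   0   0   0   0   2   0   0   0]
 [  0   0   0   0   0   0   0   0   0   0   0]
 [  0   0   0   0   0   0   1   0   0   0   0]
 [  0   0   0   0   0   0   0   0   0   0   0]]
```

Yaw is about 0.253 rad and the cabinet origin is near (616,326). The lid angle is about 1.7, with the rim about 10–15 mm before the roof edge at z≈159. I'll route around the microscope: back first, then left, then over the lid.

Emit:
{"fn": "play_rows", "kwargs": {
  "steps": [
    {"delta_pos": [0, -4.5, -0.5], "yaw": 0, "jaw": 0},
    {"delta_pos": [0, -9, -1], "yaw": 0, "jaw": 0},
    {"delta_pos": [0, -13.5, -1], "yaw": -0.05, "jaw": 0},
    {"delta_pos": [0, -18, -1], "yaw": -0.1, "jaw": 0},
    {"delta_pos": [5, -18, -1], "yaw": -0.15, "jaw": 0},
    {"delta_pos": [10, -18, -1], "yaw": -0.2, "jaw": 0},
    {"delta_pos": [15, -18, -1], "yaw": -0.25, "jaw": 0},
    {"delta_pos": [20, -18, -1], "yaw": -0.253, "jaw": 0}
  ]
}}

```text
clock: 2.3
eef_pos: [444.8, 201.8, 241.8]
tcp_rot: [3.14, -0.0, 1.825]
contact_force: [1.2, -0.5, 0.3]
opening: 0.002
grasp_force: 0.0
```

Emit:
{"fn": "play_rows", "kwargs": {
  "steps": [
    {"delta_pos": [4, 2, 0], "yaw": 0, "jaw": 0},
    {"delta_pos": [7.7, 5, 0], "yaw": 0, "jaw": 0},
    {"delta_pos": [7.7, 10, 0], "yaw": 0, "jaw": 0},
    {"delta_pos": [7.7, 15, 0], "yaw": 0, "jaw": 0},
    {"delta_pos": [7.7, 20, 0], "yaw": 0, "jaw": 0},
    {"delta_pos": [7.7, 23.7, 0], "yaw": 0, "jaw": 0},
    {"delta_pos": [7.7, 23.7, 0], "yaw": 0, "jaw": 0},
    {"delta_pos": [7.7, 23.7, 0], "yaw": 0, "jaw": 0}
  ]
}}

```text
clock: 3.1
eef_pos: [655.2, 333.7, 240.2]
tcp_rot: [-3.14, 0.0, 1.823]
contact_force: [0.1, 0.5, -0.1]
opening: 0.0
grasp_force: 0.0
```

```bash
cat > c.py <<'E'
from h import *
np.set_printoptions(precision=1,suppress=True)
import sys
O=np.array([616,325.8,0]);R=np.array([[.968,.25,0],[-.25,.968,0],[0,0,1]])
s=r.sense();print(s['clock'],np.array(s['eef_pos']),R@(np.array(s['eef_pos'])-O))
k={}
for n in('scene','side','wrist'):
    p,d=save(n,n+sys.argv[1]+'.png')
    for t in sys.argv[2:]:
        for x in vision.landmark_of(n,t)[:1]:
            print(n,t,np.round(x['uv']),round(x['conf'],2)); k[t,n]=ray(n,x['uv'])
for t in sys.argv[2:]:
    N=[n for n in('scene','side','wrist') if (t,n) in k]
    for i in range(len(N)):
        for j in range(i):
            x,e=tri(k[t,N[i]],k[t,N[j]]); print(t,N[j],N[i],x,'cab',R@(x-O),'err',round(float(e[0]),1))
E
python3 c.py 2 lid_rim drawer_front
```

```text
3.1 [655.2 333.7 240.2] [ 39.9  -2.2 240.2]
scene lid_rim [334. 221.] 0.85
scene drawer_front [404. 294.] 0.79
side lid_rim [321. 200.] 0.85
side drawer_front [356. 306.] 0.73
wrist lid_rim [234. 250.] 0.88
wrist drawer_front [ 40. 216.] 0.89
lid_rim scene side [587.1 318.1 173.3] cab [-29.9  -0.2 173.3] err 3.2
lid_rim scene wrist [600.4 314.2 162.1] cab [-18.   -7.3 162.1] err 6.4
lid_rim side wrist [602.1 318.1 157. ] cab [-15.4  -4.  157. ] err 0.7
drawer_front scene side [408.2 269.2  66.4] cab [-215.3   -2.8   66.4] err 3.2
drawer_front scene wrist [407.5 268.7  61.1] cab [-216.    -3.1   61.1] err 0.6
drawer_front side wrist [411.4 269.5  66.1] cab [-212.1   -3.3   66.1] err 1.9
```

View pics/wrist2.png

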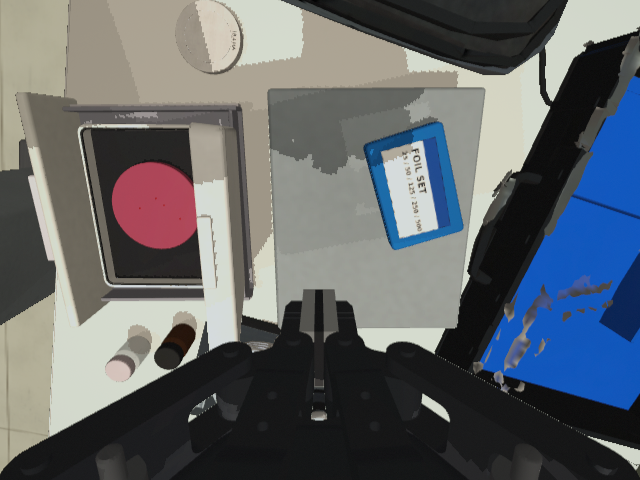

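Emit:
{"fn": "play_rows", "kwargs": {
  "steps": [
    {"delta_pos": [0.5, 0, 4], "yaw": 0, "jaw": 0},
    {"delta_pos": [0.5, 0, 8], "yaw": 0, "jaw": 0},
    {"delta_pos": [0.5, 0, 11], "yaw": 0, "jaw": 0},
    {"delta_pos": [0.5, 0, 12.2], "yaw": 0, "jaw": 0},
    {"delta_pos": [0.5, 0, 12.2], "yaw": 0, "jaw": 0},
    {"delta_pos": [0.5, -1, 12.2], "yaw": 0, "jaw": 0},
    {"delta_pos": [0.5, -2, 12.2], "yaw": 0, "jaw": 0},
    {"delta_pos": [0.5, -3, 12.2], "yaw": 0, "jaw": 0}
  ]
}}

```text
clock: 4.35
eef_pos: [624.6, 331.3, 121.1]
tcp_rot: [3.139, -0.001, 1.824]
contact_force: [0.1, -0.4, 0.3]
opening: -0.001
grasp_force: 0.0
```

Emit:
{"fn": "play_rows", "kwargs": {
  "steps": [
    {"delta_pos": [0, -1, 0], "yaw": 0, "jaw": 0},
    {"delta_pos": [0, -2, 0], "yaw": 0, "jaw": 0},
    {"delta_pos": [0, -3, 0], "yaw": 0, "jaw": 0},
    {"delta_pos": [0, -4, 0], "yaw": 0, "jaw": 0},
    {"delta_pos": [0, -5, 0], "yaw": 0, "jaw": 0},
    {"delta_pos": [0, -6, 0], "yaw": 0, "jaw": 0},
    {"delta_pos": [0, -7, 0], "yaw": 0, "jaw": 0},
    {"delta_pos": [0, -8, 0], "yaw": 0, "jaw": 0}
  ]
}}

```text
clock: 5.15
eef_pos: [546.6, 311.0, 119.4]
tcp_rot: [3.141, -0.0, 1.824]
contact_force: [-0.1, -0.2, 0.8]
opening: 0.003
grasp_force: 0.3
```

```bash
python3 c.py 3 lid_rim drawer_front
```

```text
5.15 [546.6 311.  119.4] [-70.9   3.  119.4]
scene lid_rim [362. 238.] 0.94
scene drawer_front [408. 295.] 0.85
side lid_rim [333. 227.] 0.69
side drawer_front [360. 314.] 0.63
wrist drawer_front [ 54. 272.] 0.76
lid_rim scene side [515.4 303.1 166.6] cab [-103.1    3.2  166.6] err 2.8
drawer_front scene side [402.9 261.7  56.6] cab [-222.4   -8.8   56.6] err 1.4
drawer_front scene wrist [399.5 267.9  65.9] cab [-224.    -1.9   65.9] err 0.5
drawer_front side wrist [396.9 264.5  61.6] cab [-227.4   -4.5   61.6] err 1.3
```

The lid is following. The drawer slid out about 10 mm to its stop, which is harmless. I'll carry on with the sweep.

Emit:
{"fn": "play_rows", "kwargs": {
  "steps": [
    {"delta_pos": [0, -1, 0], "yaw": 0, "jaw": 0},
    {"delta_pos": [0, -2, 0], "yaw": 0, "jaw": 0},
    {"delta_pos": [0, -3, 0], "yaw": 0, "jaw": 0},
    {"delta_pos": [0, -4, 0], "yaw": 0, "jaw": 0},
    {"delta_pos": [0, -5, 0], "yaw": 0, "jaw": 0},
    {"delta_pos": [0, -6, 0.5], "yaw": 0, "jaw": 0},
    {"delta_pos": [0, -7, 1], "yaw": 0, "jaw": 0},
    {"delta_pos": [0, -7, 1], "yaw": 0, "jaw": 0}
  ]
}}

```text
clock: 6.4
eef_pos: [477.5, 292.8, 108.2]
tcp_rot: [-3.139, 0.001, 1.824]
contact_force: [-0.9, 0.2, 1.0]
opening: -0.004
grasp_force: 0.0
```

```bash
python3 c.py 4 lid_rim drawer_front
```

```text
6.4 [477.5 292.8 108.2] [-142.3    2.6  108.2]
scene lid_rim [389. 265.] 0.71
scene drawer_front [410. 295.] 0.96
side lid_rim [346. 273.] 0.84
side drawer_front [359. 311.] 0.76
wrist lid_rim [236. 319.] 0.75
wrist drawer_front [164. 279.] 0.98
lid_rim scene side [446.5 283.1 123.2] cab [-174.8    1.1  123.2] err 5.0
lid_rim scene wrist [448.3 287.  128.1] cab [-172.     4.4  128.1] err 3.5
lid_rim side wrist [447.6 283.6 115.2] cab [-173.6    1.3  115.2] err 0.4
drawer_front scene side [395.6 266.   70.4] cab [-228.3   -2.8   70.4] err 1.4
drawer_front scene wrist [397.2 264.8  64.1] cab [-227.1   -4.4   64.1] err 1.9
drawer_front side wrist [399.  266.3  66.7] cab [-224.9   -3.3   66.7] err 1.8
```

Emit:
{"fn": "play_rows", "kwargs": {
  "steps": [
    {"delta_pos": [0, 0, -3], "yaw": 0, "jaw": 0},
    {"delta_pos": [0, 0, -6], "yaw": 0, "jaw": 0},
    {"delta_pos": [0, -3, -6], "yaw": 0, "jaw": 0},
    {"delta_pos": [0, -6, -6], "yaw": 0, "jaw": 0},
    {"delta_pos": [0, -10, -6], "yaw": 0, "jaw": 0},
    {"delta_pos": [0, -13.5, -6], "yaw": 0, "jaw": 0},
    {"delta_pos": [0, -13.5, -6], "yaw": 0, "jaw": 0},
    {"delta_pos": [0, -13.5, -6], "yaw": 0, "jaw": 0}
  ]
}}

```text
clock: 7.65
eef_pos: [349.1, 260.1, 169.7]
tcp_rot: [3.14, -0.0, 1.824]
contact_force: [0.2, 0.0, 0.5]
opening: 0.001
grasp_force: 0.0
```

Emit:
{"fn": "play_rows", "kwargs": {
  "steps": [
    {"delta_pos": [0, 0, 3], "yaw": 0, "jaw": 0},
    {"delta_pos": [0, 0, 6], "yaw": 0, "jaw": 0},
    {"delta_pos": [0, 0, 9], "yaw": 0, "jaw": 0},
    {"delta_pos": [0, 0, 12], "yaw": 0, "jaw": 0},
    {"delta_pos": [0, 0, 12.5], "yaw": 0, "jaw": 0},
    {"delta_pos": [0, 0, 12.5], "yaw": 0, "jaw": 0},
    {"delta_pos": [0, 0, 12.5], "yaw": 0, "jaw": 0},
    {"delta_pos": [0, 0, 12.5], "yaw": 0, "jaw": 0}
  ]
}}

```text
clock: 8.45
eef_pos: [350.1, 260.6, 45.5]
tcp_rot: [3.139, -0.001, 1.824]
contact_force: [0.8, 0.7, -0.6]
opening: 0.001
grasp_force: 0.0
```

```bash
python3 c.py 5 lid_rim drawer_front lid_hinge; python3 -c "
import cv2,numpy as np
a=cv2.imread('pics/scene5.png')[180:360,240:480];b=cv2.imread('pics/side5.png')[180:360,200:440]
cv2.imwrite('pics/c5.png',cv2.resize(np.vstack([a,b]),None,fx=1.66,fy=1.66))"
```

```text
8.45 [350.1 260.6  45.5] [-273.7    3.3   45.5]
scene lid_rim [398. 289.] 0.62
scene lid_hinge [347. 272.] 0.83
side lid_rim [345. 301.] 0.73
side drawer_front [360. 313.] 0.9
side lid_hinge [327. 262.] 0.82
wrist lid_rim [507. 335.] 0.59
wrist drawer_front [435. 346.] 0.7
lid_rim scene side [410.6 288.7  86. ] cab [-208.1   15.4   86. ] err 2.2
lid_rim scene wrist [417.9 279.6  72.7] cab [-203.3    4.8   72.7] err 2.1
lid_rim side wrist [399.6 291.3  95.6] cab [-218.1   20.7   95.6] err 0.6
drawer_front side wrist [399.4 262.9  60.4] cab [-225.4   -6.8   60.4] err 1.0
lid_hinge scene side [552.4 306.1  35.5] cab [-66.5  -3.2  35.5] err 1.8
```

View pics/c5.png

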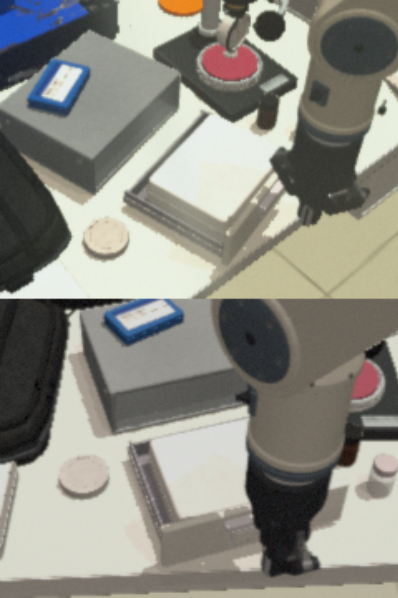

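The crops show the lid flat on the box. Before pushing, I'll check numerically that its top is level at z≈58.

```bash
cat > d.py <<'E'
from h import *
np.set_printoptions(precision=1,suppress=True)
O=np.array([616,325.8,0]);R=np.array([[.968,.25,0],[-.25,.968,0],[0,0,1]])
for n in('scene','side'):
    p,d=vision.grab_frame(n); c=vision.calibration(n);K=np.array(c['mtx']);E=np.array(c['extrinsics'])
    v,u=np.nonzero(d>0);P=(E[:3,:3]@(np.linalg.solve(K,np.stack([u,v,np.ones_like(u)]).astype(float))*d[v,u])).T+E[:3,3]
    C=(P-O)@R.T
    for a in range(-230,-50,15):
        Q=C[(C[:,0]>=a)&(C[:,0]<a+15)&(abs(C[:,1]-35)<25)]; print(n,a,len(Q),np.percentile(Q[:,2],[10,50,90]) if len(Q) else '')
E
python3 d.py
```

```text
scene -230 378 [-749.7    1.   125.5]
scene -215 285 [-749.    37.8   75.7]
scene -200 193 [-750.4   49.2   59.2]
scene -185 190 [-752.7   57.4   59.9]
scene -170 182 [-751.7   57.4   60.2]
scene -155 188 [-751.4   57.3   60.1]
scene -140 176 [-751.1   57.3   60.3]
scene -125 182 [-751.8   57.4   59.8]
scene -110 173 [-750.6   56.9   60. ]
scene -95 177 [-751.7   57.7   60.4]
scene -80 128 [-751.5   56.5   59.9]
scene -65 136 [-752.6   16.    35.5]
side -230 889 [-49.4  29.3  69.2]
side -215 241 [-751.2    0.2   75.6]
side -200 240 [-751.6   56.9   59.4]
side -185 254 [-751.8   57.9   59.6]
side -170 256 [-751.2   57.7   59.6]
side -155 244 [-751.7   57.6   59.4]
side -140 242 [-750.9   57.8   59.7]
side -125 235 [-750.7   57.7   59.6]
side -110 222 [-750.9   57.6   59.6]
side -95 216 [-751.    57.8   59.7]
side -80 138 [-752.4 -745.9   58.8]
side -65 80 [-752.9 -749.    34.8]
```

The lid is shut and level at z≈58, so now I'll push the drawer.

Emit:
{"fn": "play_rows", "kwargs": {
  "steps": [
    {"delta_pos": [-0.4, 1, 0], "yaw": 0, "jaw": 0},
    {"delta_pos": [-0.4, 2, 0], "yaw": 0, "jaw": 0},
    {"delta_pos": [-0.4, 2.8, 0], "yaw": 0, "jaw": 0},
    {"delta_pos": [-0.4, 3.6, 0], "yaw": 0, "jaw": 0},
    {"delta_pos": [-0.4, 4.5, 0], "yaw": 0, "jaw": 0},
    {"delta_pos": [-0.4, 5.5, 0], "yaw": 0, "jaw": 0},
    {"delta_pos": [-0.4, 6.5, 0], "yaw": 0, "jaw": 0},
    {"delta_pos": [-0.4, 7.5, 0], "yaw": 0, "jaw": 0}
  ]
}}

```text
clock: 9.95
eef_pos: [423.3, 274.9, 44.1]
tcp_rot: [-3.141, 0.0, 1.824]
contact_force: [-1.9, 2.2, -0.9]
opening: -0.002
grasp_force: 1.0
```

Emit:
{"fn": "play_rows", "kwargs": {
  "steps": [
    {"delta_pos": [0, 1, 0], "yaw": 0, "jaw": 0},
    {"delta_pos": [0, 2, 0], "yaw": 0, "jaw": 0},
    {"delta_pos": [0, 3, 0], "yaw": 0, "jaw": 0},
    {"delta_pos": [0, 4, 0], "yaw": 0, "jaw": 0},
    {"delta_pos": [0, 5, 0], "yaw": 0, "jaw": 0},
    {"delta_pos": [0, 6, 0], "yaw": 0, "jaw": 0},
    {"delta_pos": [0, 7, 0], "yaw": 0, "jaw": 0},
    {"delta_pos": [0, 8, 0], "yaw": 0, "jaw": 0}
  ]
}}

```text
clock: 10.75
eef_pos: [500.8, 295.0, 44.3]
tcp_rot: [-3.142, -0.0, 1.824]
contact_force: [-1.8, 0.8, 0.1]
opening: 0.002
grasp_force: 1.0
```

```bash
python3 c.py 6 drawer_front
```

```text
10.75 [500.8 295.   44.3] [-119.2   -1.    44.3]
scene drawer_front [362. 271.] 0.68
side drawer_front [334. 263.] 0.69
wrist drawer_front [363. 333.] 0.59
drawer_front scene side [510.3 298.5  72.2] cab [-109.1   -0.    72.2] err 1.5
drawer_front scene wrist [521.  289.9  53.3] cab [-101.   -11.    53.3] err 2.7
drawer_front side wrist [519.1 297.5  63.6] cab [-100.8   -3.2   63.6] err 1.1
```

Emit:
{"fn": "play_rows", "kwargs": {
  "steps": [
    {"delta_pos": [0, 1, 0], "yaw": 0, "jaw": 0},
    {"delta_pos": [0, 2, 0], "yaw": 0, "jaw": 0},
    {"delta_pos": [0, 3, 0], "yaw": 0, "jaw": 0},
    {"delta_pos": [0, 4, 0], "yaw": 0, "jaw": 0},
    {"delta_pos": [0, 5, 0], "yaw": 0, "jaw": 0},
    {"delta_pos": [0, 5.8, 0], "yaw": 0, "jaw": 0},
    {"delta_pos": [0, 6.5, 0], "yaw": 0, "jaw": 0},
    {"delta_pos": [0, 7, 0], "yaw": 0, "jaw": 0}
  ]
}}

```text
clock: 11.85
eef_pos: [568.5, 312.6, 44.3]
tcp_rot: [3.141, -0.0, 1.824]
contact_force: [-1.8, 0.4, -0.1]
opening: 0.0
grasp_force: 0.9
```

Emit:
{"fn": "play_rows", "kwargs": {
  "steps": [
    {"delta_pos": [0, 0.2, 0], "yaw": 0, "jaw": 0},
    {"delta_pos": [0, 0.4, 0], "yaw": 0, "jaw": 0},
    {"delta_pos": [0, 0.6, 0], "yaw": 0, "jaw": 0},
    {"delta_pos": [0, 0.7, 0], "yaw": 0, "jaw": 0},
    {"delta_pos": [0, 0.8, 0], "yaw": 0, "jaw": 0},
    {"delta_pos": [0, 0.8, 0], "yaw": 0, "jaw": 0},
    {"delta_pos": [0, 0.8, 0], "yaw": 0, "jaw": 0},
    {"delta_pos": [0, 0.8, 0], "yaw": 0, "jaw": 0}
  ]
}}

```text
clock: 12.65
eef_pos: [575.7, 314.3, 44.4]
tcp_rot: [3.141, 0.0, 1.824]
contact_force: [-0.3, -0.3, 0.2]
opening: -0.002
grasp_force: 0.1
```

Emit:
{"fn": "play_rows", "kwargs": {
  "steps": [
    {"delta_pos": [0, 0.1, 0], "yaw": 0, "jaw": 0},
    {"delta_pos": [0, 0.2, 0], "yaw": 0, "jaw": 0},
    {"delta_pos": [0, 0.3, 0], "yaw": 0, "jaw": 0},
    {"delta_pos": [0, 0.4, 0], "yaw": 0, "jaw": 0},
    {"delta_pos": [0, 0.4, 0], "yaw": 0, "jaw": 0},
    {"delta_pos": [0, 0.4, 0], "yaw": 0, "jaw": 0},
    {"delta_pos": [0, 0.4, 0], "yaw": 0, "jaw": 0},
    {"delta_pos": [0, 0.4, 0], "yaw": 0, "jaw": 0}
  ]
}}

```text
clock: 13.45
eef_pos: [579.6, 315.4, 44.3]
tcp_rot: [3.141, -0.0, 1.824]
contact_force: [0.1, 0.2, 0.0]
opening: -0.002
grasp_force: 0.0
```

```bash
python3 c.py 7 drawer_front; python3 -c "
import cv2,numpy as np
a=cv2.imread('pics/scene7.png')[180:360,240:480];b=cv2.imread('pics/side7.png')[180:360,200:440]
cv2.imwrite('pics/c7.png',cv2.resize(np.vstack([a,b]),None,fx=1.66,fy=1.66))"
```

```text
13.45 [579.6 315.4  44.3] [-37.9  -1.   44.3]
scene drawer_front [332. 253.] 0.89
side drawer_front [320. 239.] 0.68
wrist drawer_front [353. 334.] 0.81
drawer_front scene side [595.2 315.4  64.6] cab [-22.7  -4.9  64.6] err 4.7
drawer_front scene wrist [590.5 323.1  77.6] cab [-25.4   3.8  77.6] err 2.5
drawer_front side wrist [595.  316.2  59.3] cab [-22.8  -4.   59.3] err 0.7
```

View pics/c7.png

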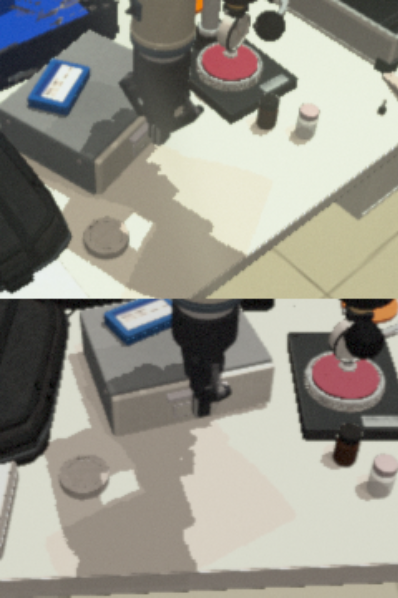

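The crops show the drawer almost in, but no stop force yet. I'll creep on until there is contact.

Emit:
{"fn": "play_rows", "kwargs": {
  "steps": [
    {"delta_pos": [0, 0.1, 0], "yaw": 0, "jaw": 0},
    {"delta_pos": [0, 0.1, 0], "yaw": 0, "jaw": 0},
    {"delta_pos": [0, 0.2, 0], "yaw": 0, "jaw": 0},
    {"delta_pos": [0, 0.2, 0], "yaw": 0, "jaw": 0},
    {"delta_pos": [0, 0.3, 0], "yaw": 0, "jaw": 0},
    {"delta_pos": [0, 0.3, 0], "yaw": 0, "jaw": 0},
    {"delta_pos": [0, 0.3, 0], "yaw": 0, "jaw": 0},
    {"delta_pos": [0, 0.3, 0], "yaw": 0, "jaw": 0}
  ]
}}

```text
clock: 14.55
eef_pos: [581.2, 315.7, 44.2]
tcp_rot: [-3.139, 0.0, 1.824]
contact_force: [-6.2, -1.1, 3.9]
opening: 0.002
grasp_force: 3.0
```

Emit:
{"fn": "play_rows", "kwargs": {
  "steps": [
    {"delta_pos": [0, 0.1, 0], "yaw": 0, "jaw": 0},
    {"delta_pos": [0, 0.2, 0], "yaw": 0, "jaw": 0},
    {"delta_pos": [0, 0.3, 0], "yaw": 0, "jaw": 0},
    {"delta_pos": [0, 0.3, 0], "yaw": 0, "jaw": 0},
    {"delta_pos": [0, 0.3, 0], "yaw": 0, "jaw": 0},
    {"delta_pos": [0, 0.3, 0], "yaw": 0, "jaw": 0},
    {"delta_pos": [0, 0.3, 0], "yaw": 0, "jaw": 0},
    {"delta_pos": [0, 0.3, 0], "yaw": 0, "jaw": 0}
  ]
}}

```text
clock: 15.35
eef_pos: [581.3, 315.7, 44.0]
tcp_rot: [-3.134, 0.001, 1.824]
contact_force: [-17.6, -3.4, 13.2]
opening: -0.003
grasp_force: 8.7
```

That is a hard stop: the force rose and the tool did not move. I'll back off.

Emit:
{"fn": "play_rows", "kwargs": {
  "steps": [
    {"delta_pos": [0, -1, 0], "yaw": 0, "jaw": 0},
    {"delta_pos": [0, -3, 0], "yaw": 0, "jaw": 0},
    {"delta_pos": [0, -6, 0], "yaw": 0, "jaw": 0},
    {"delta_pos": [0, -10, 0], "yaw": 0, "jaw": 0},
    {"delta_pos": [0, -13, -4], "yaw": 0, "jaw": 0},
    {"delta_pos": [0, -16, -8], "yaw": 0, "jaw": 0},
    {"delta_pos": [0, -16, -12], "yaw": 0, "jaw": 0},
    {"delta_pos": [0, -16, -14], "yaw": 0, "jaw": 0}
  ]
}}

```text
clock: 16.15
eef_pos: [431.0, 277.5, 187.9]
tcp_rot: [3.136, -0.001, 1.824]
contact_force: [1.0, 0.7, 0.1]
opening: -0.001
grasp_force: 0.0
```

```bash
python3 c.py 8 drawer_front vial_brown vial_clear steel_disc closed_box
```

```text
16.15 [431.  277.5 187.9] [-191.1   -0.5  187.9]
scene drawer_front [334. 257.] 0.89
scene vial_brown [402. 253.] 0.47
scene vial_clear [424. 261.] 0.73
scene steel_disc [302. 328.] 0.7
scene closed_box [256. 380.] 0.74
side drawer_front [319. 236.] 0.73
side vial_brown [405. 273.] 0.59
side vial_clear [427. 292.] 0.71
side steel_disc [252. 288.] 0.84
side closed_box [165. 313.] 0.72
wrist drawer_front [542. 237.] 0.66
wrist vial_clear [330. 375.] 0.6
wrist steel_disc [476.  21.] 0.62
drawer_front scene side [582.5 321.9  75.8] cab [-33.4   4.6  75.8] err 2.1
drawer_front scene wrist [589.5 318.1  69.2] cab [-27.5  -0.8  69.2] err 3.7
drawer_front side wrist [596.8 318.7  65.1] cab [-20.4  -2.1  65.1] err 1.2
vial_brown scene side [522.5 149.4  24.2] cab [-134.6 -147.3   24.2] err 0.6
vial_clear scene side [481.6 111.9   7.1] cab [-183.6 -173.4    7.1] err 2.7
vial_clear scene wrist [491.7  95.9 -16. ] cab [-177.8 -191.5  -16. ] err 0.8
vial_clear side wrist [488.2 109.    1.8] cab [-177.9 -177.9    1.8] err 0.9
steel_disc scene side [525.8 463.4 -14.1] cab [-52.9 155.7 -14.1] err 3.9
steel_disc scene wrist [518.9 466.9 -10.9] cab [-58.7 160.9 -10.9] err 0.8
steel_disc side wrist [512.3 460.1   7.6] cab [-66.8 155.9   7.6] err 0.1
closed_box scene side [464.5 623.7   5. ] cab [-72.2 326.2   5. ] err 4.0
```

View pics/wrist8.png

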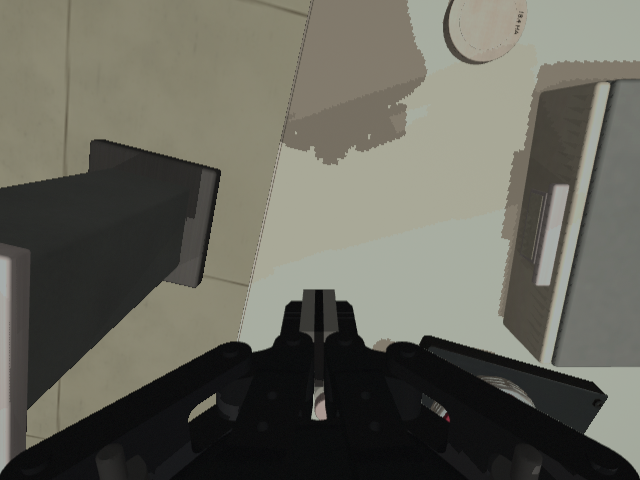

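View pics/scene8.png

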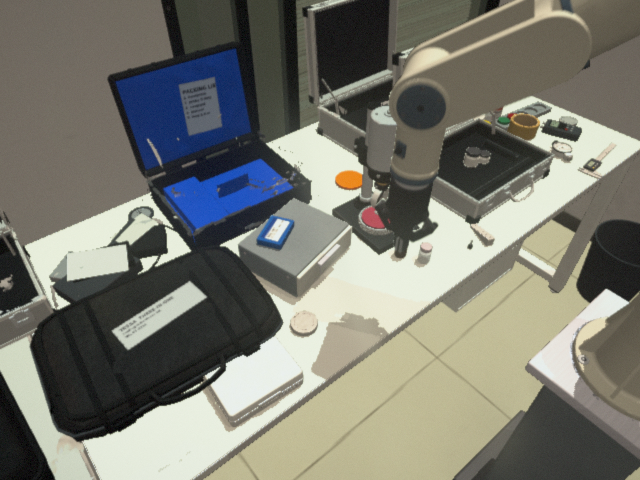

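The wrist view shows the front panel flush against the cabinet at (580,220), with no gap. The scene view shows both vials at (402,250) and (424,255), the steel disc at (303,323) and the shut box at (255,380), all where they stood. The arm touches nothing.

```bash
python3 -c "
from rig import r
print(r.sign_off())"
```

```text
the job is handed in; nothing more can be done
None
```

The job is handed in: I tipped the lid shut first, then pushed the drawer home to a firm stop at about 16 s, with the box inside, the disc last seen in it, and the vials, steel disc and other white box where they stood.

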